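# Meter pipe end caps out of a bulk dispenser

## Robot

A 6-joint arm with a two-finger parallel gripper is mounted at the origin on the work surface. World frame = base frame: x ahead of the robot, y to its left, z up, the work surface at z = 0. Lengths are in mm, angles in rad, forces in N, time in s.
With the tool pointing down it reaches from about 425 to 950 mm from the base axis. Payload 14.7 kg.
Tool frame: the origin (TCP) lies on the centre line of the jaws, within the pads' length; the fingertips stand ctrl.nose_length ahead of it and the grasp point (between the pads) is the TCP (ctrl.nose_length is the distance from the TCP to the fingertips, in mm); z points along the fingers, y is the line along which they close (so a half turn about z gives the same grasp; the last joint's range is limited). The gripper opens to 85 mm and grips with 20 to 120 N. Pads are 22 mm wide; open, the fingers measure 114 mm over their backs; the gripper's body (76 mm by 85 mm) begins 54 mm behind the grasp point. The pads swing forward as they close: fully open they stand 13 mm farther back than shut.
Start: joints at [-1.389, 0.48, 1.596, -0, 1.065, -0.047], TCP at [147.443, -633.051, 250.297] pointing down, gripper open.
Joint ranges: [-2.75, 2.75], [-0.82, 2.05], [0.23, 2.67], [-1.56, 4.7], [0.09, 2.69], [-2.92, 2.92]. Speed limits (rad/s): [1.89, 1.89, 2.39, 3.01, 3.01, 3.01].

## Interface

Orientations are given as a unit quaternion [w, x, y, z].
In Python, from plant import ctrl gives the robot as it stands.
- The arm moves only by the shell command python3 -m crank 'ROWS' [FORCE]. ROWS is JSON, a list that holds one entry, the list of rows, each a list of 5 numbers: the gripper command: -1 is shut, 1 is fully open, values between are in proportion, then the shift along the tool's x, y, z in mm, then the turn about the tool's z in degrees. A call has 1 to 10 rows; each row shifts and turns the commanded pose from where the row before left it, along the tool's axes as they then stand; what a row does not reach is not made up. A row lasts 1/10 s, in which the tool goes at most 50 mm and 8.59 degrees, less where a joint would pass 70% of its speed; a pose out of reach is approached as far as the arm can. A call with a gripper value outside its range is refused whole. The fingers move at their own pace and stop on an object; FORCE is the grip in N (left out, the last holds). Time passes only in rows, so rows that do not move let the fingers close. It gives the time, the measured TCP pose, the force, the opening and the grip force at its end, in the units of the state.
- ctrl.observe(): the state, without advancing time (a new reading comes with each control period).
- ctrl.camera(name): name is "side" or "top" or "wrist"; returns a dict with "frame" (400x640x3 uint8, blue, green, red), "mtx" (3x3 intrinsics, pixels), "xyz" and "orientation" of the camera in the world; the wrist camera has in their place "tool_from_camera" (4x4, takes a point from camera to tool coordinates, whose origin is the TCP and whose axes are the flange's). Camera axes: x right, y up, looking along -z (the intrinsics and any distortion apply to the point x, -y, -z); pixel columns grow to the right and rows downward; lengths in mm; the calibration is good to about 2 mm. A picture is of the moment at which its call begins: read the wrist's pose just before it. There is no depth.
- ctrl.job_done(): hands the job in; it is judged then, once.
The state is a dict: "time": time; "q": joint angles; "qd": joint speeds; "joint_torque": joint torques, N m; "position": TCP position; "eef_rot": TCP orientation; "force": force on the tool from outside, world axes, zero at the start; "wrist_torque": the same for the moment, N m; "opening": opening from 0.0 (shut) to 1.0 (fully open); "grasp_force": force on a finger pad.
Only numpy, scipy, OpenCV 4.12 (cv2) and the standard library are available. Lean on these libraries where they do the work, as an engineer would, in place of code of your own. Each camera call takes 0.05 s, during which the arm holds its last target. There are 200 camera calls.

## Task

Fill this order: squeeze the orange locking pin on the dispenser's black handle and draw the gate open just until about four or five of the blue end caps (three to six will do) have dropped into the box below, then slide the gate fully home and let go so that the pin springs out and locks it. Ease the gate shut by feel and never force it on a trapped cap; the other caps stay in the bin, and the box and the things beside the dispenser stay where they are.

Things in the scene. Friction and masses are not known exactly. Their poses are not given: they have to be found in the camera images.
- dispenser: fixed counter-top bulk dispenser: clear bin on four grey posts over a foot plate. Origin on the counter; x axis from the handle (front) to the back, z up. The bin, open at the top (310 mm high), narrows to a shaft 42 mm wide (y -21 to 21) and 100 mm long (x -45 to 55), closed below by the gate. Posts 20 mm square at x -52 and 62, y -100 and 100; a cross bar joins the front posts at height 162 mm.
- gate_grip (a point): middle of the gate's pull handle, 138 mm above the counter: a black block 26 mm front to back, 22 mm wide (dispenser's y), from 108 to 156 mm high. Gate shut, it lies 90 mm in front of the dispenser's origin; the bin's wall stands 28 mm behind its back face and 150 mm above it, so come tilted about 40 degrees, from front and above. A 10 mm latch rod runs through it at 118 mm, to 193 mm in front of the origin.
- pin_head (a point): middle of the outer face of the orange locking pin, a round spring button 14 mm across on the handle's right side (dispenser's -y side), level with gate_grip; it stands 6 mm out of the handle's side when not pressed. Each side of the handle has 75 mm of free room.
- pin (a joint): how far the pin is pressed in: 0 = out, 0.006 m = flush with the handle. Its spring pushes with 4 N (out) to 8.5 N (flush). Out, it locks into a notch of the latch rod (gate at 0, 44 or 86 mm; 1.5 mm play); pressed over 4 mm it lets the gate slide; let go elsewhere it rides on the rod to the next notch. A two-finger squeeze of the handle's sides presses it flush and grips the gate at once.
- gate (a joint): how far the gate is drawn out: 0 = home, to 0.088 m, along the dispenser's -x. A 4 mm steel plate at 130 mm height, friction 2.5 N, opening from the shaft's back end. It drags the lowest caps along: the first fall at 35 to 65 mm, one to four together. The rest may bridge: working the gate some 30 mm to and fro at 50 to 60 mm loosens them, opening wide lets them flood. A trapped cap stops it: reopen 15 to 30 mm.
- order_box: open cardboard order box 160 x 125 mm, 62 mm high, walls and floor 4 mm, about 0.35 kg, loose on the dispenser's 6 mm foot plate under the gate. Origin: centre of its underside.
- tee: black tee pipe fitting with three blue nuts, 130 mm long, 46 mm high, lying loose beside the work. Origin on the counter under its middle.
- paste_jar: white jar of jointing paste with yellow cap, 72 mm across, 75 mm high, loose. Origin: centre of its underside.
- tape_reel: white reel, 60 mm across, 24 mm high, lying flat, loose. Origin: centre of its underside.
- cap0: one of nine identical blue ribbed plastic pipe end caps: 26 mm across, 23 mm long, one end flat and black, the other domed, about 18 g; they lie in a loose heap, any way up. Origin at its middle: more than 140 mm above the counter while in the bin, less than 75 mm once in the box.
- cap1: another blue end cap, like cap0.
- cap2: another blue end cap, like cap0.
- cap3: another blue end cap, like cap0.
- cap4: another blue end cap, like cap0.
- cap5: another blue end cap, like cap0.
- cap6: another blue end cap, like cap0.
- cap7: another blue end cap, like cap0.
- cap8: another blue end cap, like cap0.
Things that resemble listed ones, but are neither listed nor needed, are in the scene too. What is shaped like the order_box but pink or red is not meant.

How it is judged:
By the outcome, as a careful person would: the job done as asked, in the order asked, and still so for the second after the job is handed in, with the robot touching nothing.
It also fails if it takes over 67 s, if anything falls off the work surface, if the arm or the gripper's body presses on something with over 40 N, if the wrist force passes 120 N, or if a joint passes its speed limit or range.

## Working session

There is one attempt and no reset: what is moved stays moved. The work goes in short steps, Python scripts to look and compute and a shell command to move; the robot and the scene stay as the last step left them, time stands still between calls to the robot, and variables do not carry over. Pictures are saved under pics/ and viewed, at most 10 in all, crops included, and the job is handed in when it is done.

```bash
ls; mkdir -p pics; cat > h.py <<'E'
import numpy as np, cv2
from scipy.spatial.transform import Rotation as R
from plant import ctrl
def rot(q): return R.from_quat([q[1],q[2],q[3],q[0]])
def shot(n,f=None):
    c=ctrl.camera(n); 
    if f: cv2.imwrite('pics/'+f,c['frame'])
    return c
E
python3 - <<'E'
from h import *
s=ctrl.observe(); print(s['time'],s['position'],s['eef_rot'],s['opening'],ctrl.nose_length)
import pickle
d={}
for n in('side','top','wrist'):
    c=shot(n,n+'0.png'); d[n]=c; print(n,c['mtx'],c.get('xyz'),c.get('orientation'),c.get('tool_from_camera'),[k for k in c])
pickle.dump(d,open('c0.pkl','wb'))
E
```

```text
pics
0.0 [ 147.38805375 -632.66634678  249.6733239 ] [-6.10891647e-04  9.93464016e-01  1.14144100e-01 -3.00518601e-05] 1.0032418851723612 19.0
side [[503.02192044   0.         321.08709448]
 [  0.         503.02192044 195.63405282]
 [  0.           0.           1.        ]] [  503.81616713 -1022.48131921  1042.35359212] [ 0.91304638  0.40722984 -0.0023423  -0.02246518] None ['frame', 'mtx', 'xyz', 'orientation']
top [[520.64576411   0.         318.12303184]
 [  0.         520.64576411 199.0776102 ]
 [  0.           0.           1.        ]] [ 412.61863336  -32.23594002 1448.29500964] [ 0.71377518  0.03983557 -0.03809174 -0.69820279] None ['frame', 'mtx', 'xyz', 'orientation']
wrist [[331.69499378   0.         315.40480886]
 [  0.         331.69499378 197.83100569]
 [  0.           0.           1.        ]] None None [[ 6.90745873e-04  9.44542228e-01  3.28389255e-01  8.36846031e+01]
 [ 9.99998060e-01 -1.25817136e-03  1.51543157e-03  1.08462836e+00]
 [ 1.84455907e-03  3.28387571e-01 -9.44541265e-01 -1.23504361e+02]
 [ 0.00000000e+00  0.00000000e+00  0.00000000e+00  1.00000000e+00]] ['frame', 'mtx', 'tool_from_camera']
```

View pics/side0.png

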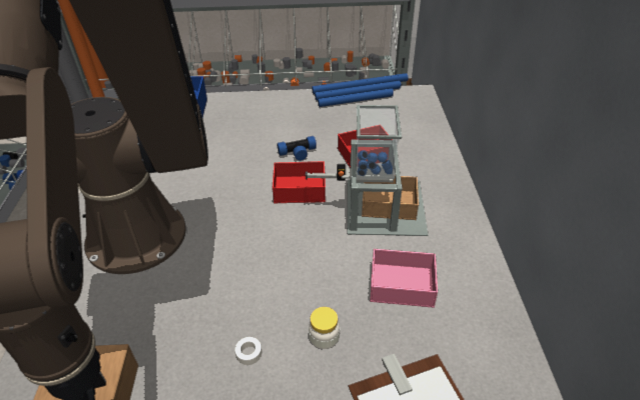

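View pics/top0.png

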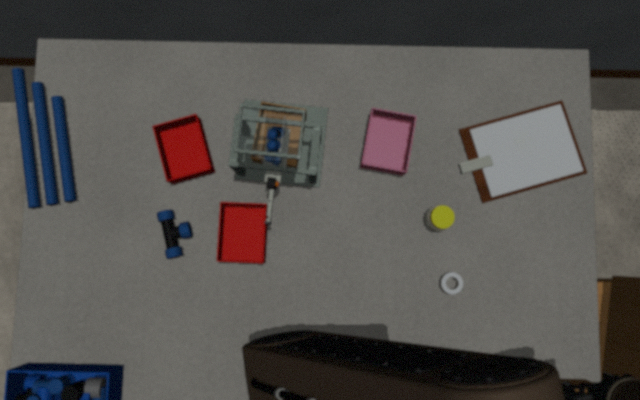

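The side view shows the black handle with the orange pin at about (341,172), and the latch rod running left to (306,176). The brown order box is under the dispenser at (390,197). The red and pink boxes are decoys. In the top view the handle is at (272,181) and the rod end at (267,225). Next I'll enlarge both.

```bash
python3 - <<'E'
from h import *
a=cv2.imread('pics/side0.png')[100:240,260:440]; b=cv2.imread('pics/top0.png')[90:240,220:340]
A=cv2.resize(a,None,fx=4,fy=4,interpolation=cv2.INTER_CUBIC)[:, :]
B=cv2.resize(b,None,fx=4,fy=4,interpolation=cv2.INTER_CUBIC)
B=cv2.convertScaleAbs(B,alpha=1.6)
cv2.imwrite('pics/ca.png',A);cv2.imwrite('pics/cb.png',B)
E
```

```text
(no output)
```

View pics/ca.png

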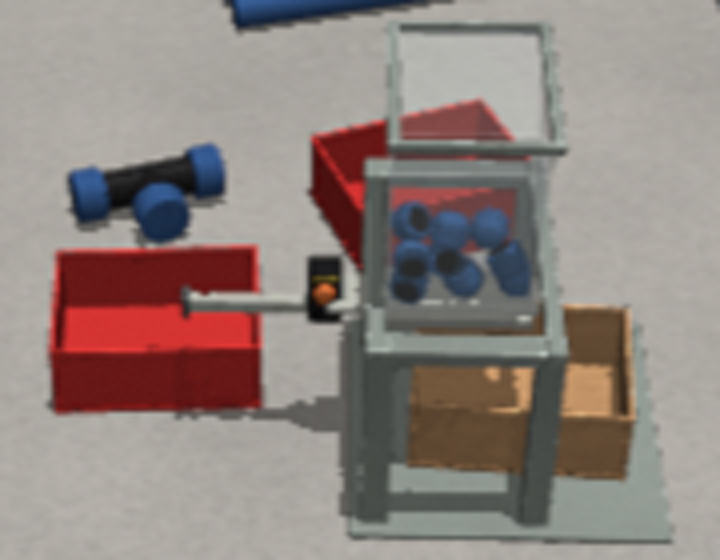

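View pics/cb.png

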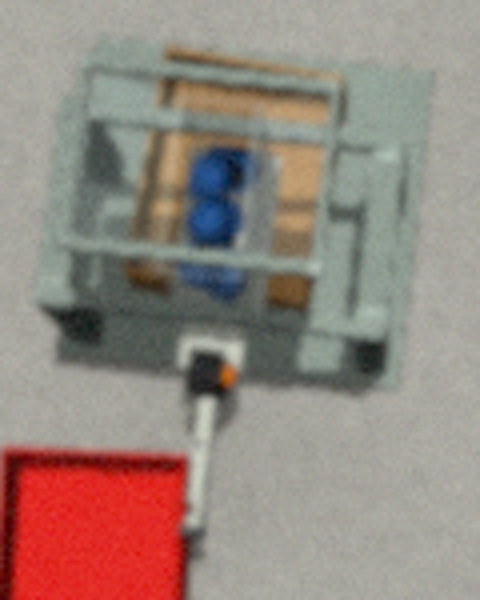

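```bash
cat >> h.py <<'E'
def ray(c,u,v):
    m=c['mtx']; d=np.array([(u-m[0,2])/m[0,0],-(v-m[1,2])/m[1,1],-1.]); d=rot(c['orientation']).apply(d)
    return np.array(c['xyz']),d/np.linalg.norm(d)
def atz(c,u,v,z):
    o,d=ray(c,u,v); return o+d*(z-o[2])/d[2]
def tri(r):
    A=sum(np.eye(3)-np.outer(d,d) for o,d in r);b=sum((np.eye(3)-np.outer(d,d))@o for o,d in r); return np.linalg.solve(A,b)
E
python3 - <<'E'
from h import *; import pickle
d=pickle.load(open('c0.pkl','rb'));S,T=d['side'],d['top']
print('pin',tri([ray(S,341,173),ray(T,277.3,184.2)]),atz(S,341,173,138),atz(T,277.3,184.2,138))
print('rodend',tri([ray(S,306.7,175),ray(T,268.2,222.5)]),atz(S,306.7,175,118),atz(T,268.2,222.5,118))
print('handle top',atz(T,271.5,182.7,156))
f=lambda x,y:(220+x/4,90+y/4)
for p in [(70,240),(320,268),(90,70),(335,90)]: print('bin rim310',atz(T,*f(*p),310))
for p in [(85,45),(432,72),(393,385),(57,358)]: print('plate6',atz(T,*f(*p),6))
E
```

```text
pin [594.18360509  77.24892103 136.93272263] [594.73524422  76.08499205 138.        ] [593.37401556  77.13071809 138.        ]
rodend [497.15559035  99.21880206 116.3429211 ] [497.44501529  97.25241246 118.        ] [496.77140652  99.03584116 118.        ]
handle top [594.36457993  90.27939284 156.        ]
bin rim310 [644.41586912 153.60997067 310.        ]
bin rim310 [631.6621894   14.26957933 310.        ]
bin rim310 [741.55728644 146.18885688 310.        ]
bin rim310 [733.05380655   8.49499919 310.        ]
plate6 [847.57484876 198.09428816   6.        ]
plate6 [833.23678573 -49.20495481   6.        ]
plate6 [608.31561953 -26.4587561    6.        ]
plate6 [622.2116674  209.05219543   6.        ]
```

The rows only turn about the tool's z, so I have no commanded tilt. I'll grip vertically instead, with the grasp biased about 8 mm to the front and the wrist camera facing away from the bin. I'm setting out now.

```bash
python3 -m crank '[[[1,41,-20,-8,0],[1,41,-20,-8,0],[1,41,-20,-8,0],[1,41,-20,-8,0],[1,41,-20,-8,0],[1,41,-20,-8,0],[1,41,-20,-8,0],[1,41,-20,-8,0],[1,41,-20,-8,0],[1,41,-20,-8,0]]]' 40
python3 -m crank '[[[1,14,-42,0,0],[1,14,-42,0,0],[1,14,-42,0,0],[1,14,-42,0,0],[1,14,-42,0,0],[1,14,-42,0,0],[1,14,-42,0,0],[1,14,-42,0,0],[1,14,-42,0,0],[1,14,-42,0,0]]]'
python3 -m crank '[[[1,0,0,0,-8.5],[1,0,0,0,-8.5],[1,0,0,0,-8.5],[1,0,0,0,-8.5],[1,0,0,0,-8.5],[1,0,0,0,-8.5],[1,0,0,0,-8.5],[1,0,0,0,-8.5],[1,0,0,0,-8.5],[1,0,0,0,-8.5]]]'
```

```text
time: 1.15
position: [502.6, -343.8, 330.5]
eef_rot: [-0.0, 0.993, 0.114, -0.0]
force: [0.6, -0.0, 0.5]
opening: 1.0
grasp_force: 0.0
time: 2.15
position: [542.2, 97.4, 330.3]
eef_rot: [0.0, 0.993, 0.114, -0.0]
force: [1.0, -0.4, 0.3]
opening: 1.0
grasp_force: 0.0
time: 3.15
position: [542.4, 95.5, 330.1]
eef_rot: [-0.0, 0.653, 0.757, -0.0]
force: [-0.1, -0.4, 0.0]
opening: 0.998
grasp_force: 0.0
```

```bash
python3 - <<'E'
from h import *
s=ctrl.observe(); m=rot(s['eef_rot']).as_matrix()
print(s['q'],s['force'],s['position']); print(m.round(3), np.degrees(np.arctan2(m[1,0],m[0,0])))
E
```

```text
[ 1.19267318e-01  2.65763430e-01  1.72401209e+00  2.59604754e-05
  1.15215134e+00 -2.83878826e-02] [-0.06097644 -0.35655521  0.01510209] [542.37293936  95.52105438 330.13734101]
[[-0.147  0.989 -0.   ]
 [ 0.989  0.147 -0.   ]
 [ 0.    -0.    -1.   ]] 98.45941457482245
```

```bash
python3 -m crank '[[[1,0,0,0,-8.59],[1,0,0,0,-8.59],[1,0,0,0,-8.59],[1,0,0,0,-8.59],[1,0,0,0,-8.59],[1,0,0,0,-8.59],[1,0,0,0,-8.59],[1,0,0,0,-8.59],[1,0,0,0,-8.59],[1,0,0,0,0]]]'
python3 - <<'E'
from h import *; import pickle
s=ctrl.observe(); c=shot('wrist','w1.png'); pickle.dump((s,c),open('w1.pkl','wb'))
m=rot(s['eef_rot']).as_matrix(); print(s['position'],np.degrees(np.arctan2(m[1,0],m[0,0])))
E
```

```text
time: 4.15
position: [542.3, 95.5, 330.1]
eef_rot: [-0.0, 0.038, 0.999, -0.0]
force: [0.3, -0.7, -0.1]
opening: 0.996
grasp_force: 0.0
[542.34872239  95.53427217 330.13133893] 175.59491380282458
```

View pics/w1.png

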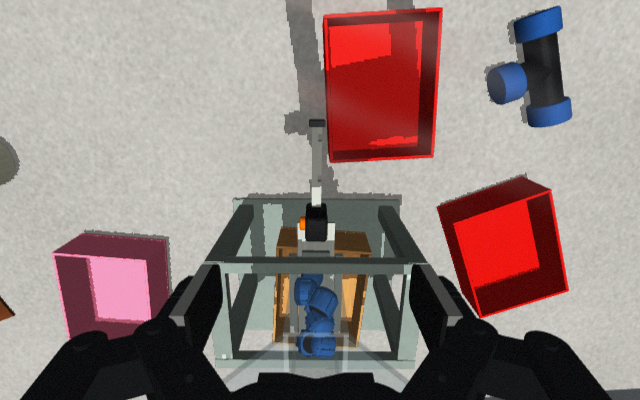

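The wrist view shows the black handle around (317,222), with the orange pin on its left at (303,225). The rod end is at (317,122), and blue caps are in the shaft. I'll enlarge it with the predicted handle box overlaid.

```bash
cat >> h.py <<'E'
def projw(s,c,P):
    M=rot(s['eef_rot']).as_matrix(); t=(np.atleast_2d(P)-s['position'])@M
    T=c['tool_from_camera']; p=(t-T[:3,3])@T[:3,:3]; m=c['mtx']
    return np.c_[m[0,2]+m[0,0]*p[:,0]/-p[:,2], m[1,2]-m[1,1]*p[:,1]/-p[:,2]]
def disp(g,yaw,p): # dispenser pts relative to grip (x,y), z absolute
    p=np.atleast_2d(p).astype(float); a=np.radians(yaw); x,y=p[:,0]+90,p[:,1]
    return np.c_[g[0]+x*np.cos(a)-y*np.sin(a), g[1]+x*np.sin(a)+y*np.cos(a),p[:,2]]
E
python3 - <<'E'
from h import *; import pickle
s,c=pickle.load(open('w1.pkl','rb')); im=c['frame']
k=6;x0,y0=265,105
cr=cv2.resize(im[y0:y0+100+40,x0:x0+100],None,fx=4,fy=4,interpolation=cv2.INTER_CUBIC); 
g=(595,92.5)
top=disp(g,-4,[(-103,-11,156),(-103,11,156),(-77,11,156),(-77,-11,156)])
for q in projw(s,c,top): cv2.circle(cr,tuple(int(v) for v in (q-[x0,y0])*4),3,(0,255,0),-1)
for q in projw(s,c,disp(g,-4,[(-90,-17,138),(-193,0,118)])): cv2.circle(cr,tuple(int(v) for v in (q-[x0,y0])*4),3,(255,0,255),-1)
cv2.imwrite('pics/cw.png',cr)
E
```

```text
(no output)
```

View pics/cw.png

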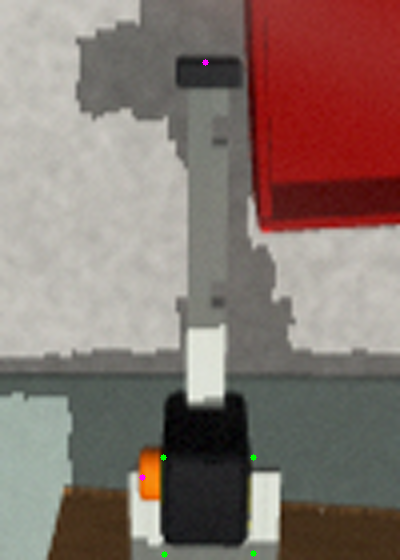

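```bash
python3 -m crank '[[[1,-4.6,0,32,0],[1,-4.6,0,32,0],[1,-4.6,0,32,0],[1,-4.6,0,32,0],[1,-4.6,0,32,0],[1,-4.6,0,15,0],[1,0,0,15,0],[1,0,0,0,0]]]' 40
python3 -m crank '[[[1,-5,0,0,0],[1,-5,0,0,0],[1,-5,0,0,0],[1,0,0,0,0],[1,0,0,0,0]]]'
python3 - <<'E'
from h import *; import pickle
s=ctrl.observe(); c=shot('wrist','w2.png'); pickle.dump((s,c),open('w2.pkl','wb'))
print(s['position'],s['force'])
g=(593,92); print(projw(s,c,disp(g,-4.5,[(-103,-11,156),(-103,11,156),(-77,11,156),(-77,-11,156),(-90,-17,138)])))
cv2.imwrite('pics/c2.png',cv2.resize(c['frame'][150:400,150:490],None,fx=2,fy=2))
E
```

```text
time: 5.0
position: [569.3, 93.2, 139.0]
eef_rot: [-0.001, 0.041, 0.999, -0.0]
force: [0.2, 0.1, -0.1]
opening: 0.997
grasp_force: 0.0
time: 5.5
position: [585.2, 92.1, 140.7]
eef_rot: [0.0, 0.04, 0.999, 0.0]
force: [0.1, -0.0, -0.5]
opening: 1.0
grasp_force: 0.0
[585.19047661  92.11048507 140.65758299] [ 0.14966182 -0.02184466 -0.50818943]
[[291.10459466 301.98716846]
 [347.94179665 301.87995607]
 [345.98054307 354.92999269]
 [292.67711783 355.0415519 ]
 [281.21608135 301.37809954]]
```

View pics/c2.png

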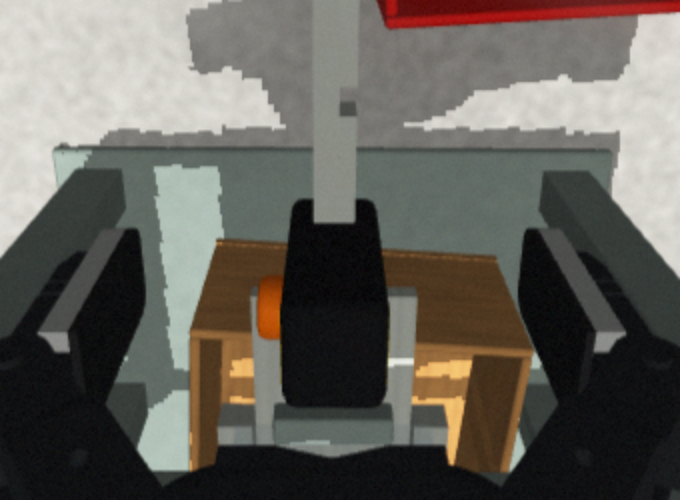

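The handle is centred between the open fingers (crop x 282–387, pads at 145 and 520), with the pin on the left at (270,308). I'm squeezing now.

```bash
python3 -m crank '[[[-1,0,0,0,0],[-1,0,0,0,0],[-1,0,0,0,0],[-1,0,0,0,0],[-1,0,0,0,0],[-1,0,0,0,0],[-1,0,0,0,0],[-1,0,0,0,0],[-1,0,0,0,0],[-1,0,0,0,0]]]' 50
```

```text
time: 6.55
position: [585.0, 92.6, 140.6]
eef_rot: [0.0, 0.04, 0.999, 0.0]
force: [-1.9, 4.2, 4.9]
opening: 0.248
grasp_force: 49.7
```

```bash
cat >> h.py <<'E'
def caps(tag=None):
    s=ctrl.observe(); c=ctrl.camera('side'); f=c['frame'].astype(int)
    b=(f[...,0]>1.35*f[...,2])&(f[...,0]>45)
    hi=b[135:181,345:400].sum(); lo=b[187:225,355:425].sum()
    w=ctrl.camera('wrist')
    if tag: cv2.imwrite(f'pics/{tag}s.png',c['frame']); cv2.imwrite(f'pics/{tag}w.png',w['frame'])
    print(round(s['time'],2),s['position'].round(1),s['force'].round(1),round(s['opening'],3),'hi',hi,'lo',lo)
E
python3 -c "from h import *;caps()"
python3 -m crank '[[[-1,5,0,0,0],[-1,5,0,0,0],[-1,5,0,0,0],[-1,5,0,0,0],[-1,5,0,0,0],[-1,5,0,0,0],[-1,0,0,0,0],[-1,0,0,0,0]]]'
python3 -c "from h import *;caps('g30')"
```

```text
6.55 [585.   92.6 140.6] [-1.9  4.2  4.9] 0.248 hi 451 lo 0
time: 7.45
position: [554.9, 95.2, 140.6]
eef_rot: [0.0, 0.04, 0.999, 0.0]
force: [-2.0, 6.7, 4.9]
opening: 0.251
grasp_force: 50.1
7.45 [554.9  95.2 140.6] [-2.   6.7  4.9] 0.251 hi 461 lo 0
```

```bash

python3 -m crank '[[[-1,4,0,0,0],[-1,4,0,0,0],[-1,0,0,0,0],[-1,0,0,0,0]]]' |grep -E "posi|force"
python3 -c "from h import *;caps()"
python3 -m crank '[[[-1,4,0,0,0],[-1,0,0,0,0],[-1,0,0,0,0]]]'|grep -E "posi|force"
python3 -c "from h import *;caps()"
```

```text
position: [547.2, 95.8, 140.6]
force: [-0.5, 7.3, 3.9]
grasp_force: 49.9
7.95 [547.2  95.8 140.6] [-0.5  7.3  3.9] 0.247 hi 455 lo 0
position: [543.3, 96.1, 140.6]
force: [0.4, 7.5, 4.6]
grasp_force: 49.8
8.35 [543.3  96.1 140.6] [0.4 7.5 4.6] 0.25 hi 477 lo 0
```

```bash

python3 -m crank '[[[-1,4,0,0,0],[-1,0,0,0,0],[-1,0,0,0,0],[-1,0,0,0,0]]]' |grep -E "posi|force"
python3 -c "from h import *;caps()"
python3 -m crank '[[[-1,3,0,0,0],[-1,0,0,0,0],[-1,0,0,0,0],[-1,0,0,0,0]]]'|grep -E "posi|force"
python3 -c "from h import *;caps('g49')"
```

```text
position: [539.3, 96.5, 140.6]
force: [-0.2, 8.1, 3.3]
grasp_force: 49.9
8.85 [539.3  96.5 140.6] [-0.2  8.1  3.3] 0.252 hi 485 lo 0
position: [536.5, 96.7, 140.6]
force: [0.1, 8.7, 4.7]
grasp_force: 49.8
9.35 [536.5  96.7 140.6] [0.1 8.7 4.7] 0.251 hi 223 lo 59
```

```bash
cat > comp.py <<'E'
import cv2,sys,numpy as np
t=sys.argv[1]
s=cv2.imread(f'pics/{t}s.png')[125:235,330:440]; w=cv2.imread(f'pics/{t}w.png')[230:400,190:460]
s=cv2.resize(s,(440,440),interpolation=cv2.INTER_CUBIC); w=cv2.resize(w,None,fx=1.3,fy=1.3); 
p=np.zeros((440,440+w.shape[1],3),np.uint8); p[:,:440]=s; p[:w.shape[0],440:]=cv2.convertScaleAbs(w,alpha=1.4)
cv2.imwrite(f'pics/{t}c.png',p)
E
python3 comp.py g49
```

```text
(no output)
```

View pics/g49c.png

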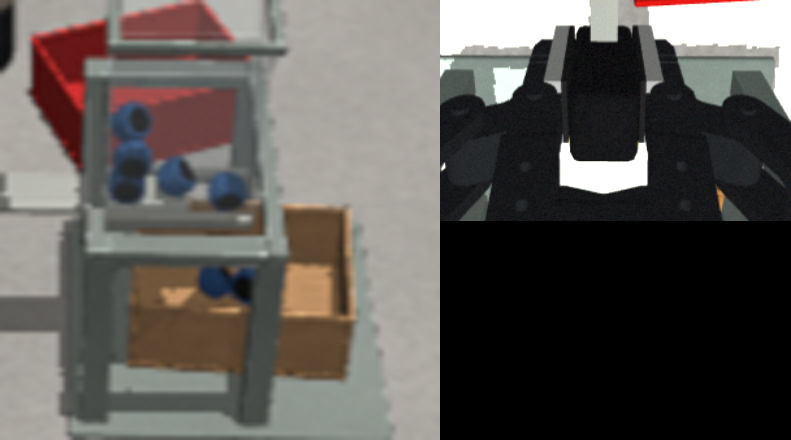

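The side crop shows about five caps still in the bin. They are at (131,122), (132,158), (127,187), (176,175) and (228,190), and the last may be falling or bridging over the opening. Two or more are in the box at (215,280) and (243,288). I'll let it settle and check again.

```bash

python3 -m crank '[[[-1,0,0,0,0],[-1,0,0,0,0],[-1,0,0,0,0]]]' |grep -E "posi|force"
python3 - <<'E'
from h import *
caps('g49b')
s=cv2.imread('pics/g49bs.png'); s0=cv2.imread('pics/g49s.png'); print(cv2.absdiff(s,s0)[125:235,330:440].max(2).__gt__(40).sum())
c=ctrl.camera('top'); cv2.imwrite('pics/g49t.png',c['frame'])
a=cv2.resize(s[125:235,330:440],(440,440),interpolation=cv2.INTER_CUBIC)
b=cv2.resize(c['frame'][95:185,225:315],(360,360),interpolation=cv2.INTER_CUBIC)
p=np.zeros((440,800,3),np.uint8);p[:,:440]=a;p[:360,440:]=cv2.convertScaleAbs(b,alpha=1.6);cv2.imwrite('pics/g49x.png',p)
E
```

```text
position: [536.4, 96.7, 140.6]
force: [0.4, 8.6, 2.6]
grasp_force: 49.8
9.75 [536.4  96.7 140.6] [0.4 8.6 2.6] 0.249 hi 176 lo 90
244
```

View pics/g49x.png

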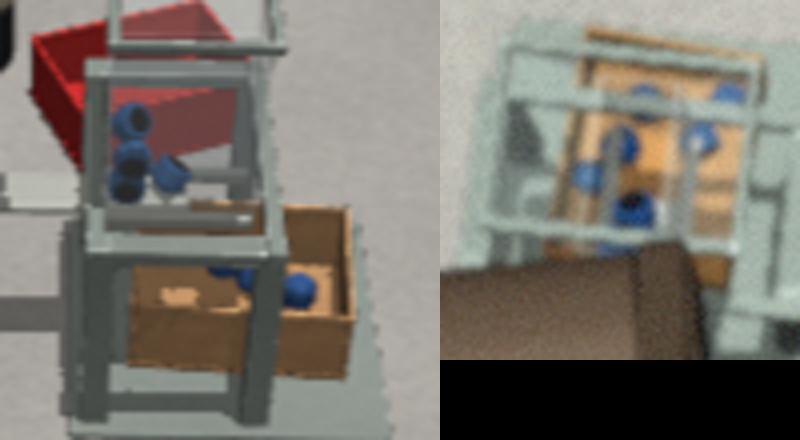

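The top crop shows five caps in the box at (645,97), (728,92), (698,137), (622,143) and (588,175). Four remain in the bin, which makes nine. I'm easing the gate shut now, with a lighter grip so a jam can't be forced.

```bash

for i in 1 2 3; do :; done
python3 -m crank '[[[-1,-3,0,0,0],[-1,-3,0,0,0],[-1,-3,0,0,0]]]' 30 |grep -E "posi|orce"
python3 -c "from h import *;caps()"
python3 -m crank '[[[-1,-3,0,0,0],[-1,-3,0,0,0],[-1,-3,0,0,0]]]' |grep -E "posi|orce"
python3 -c "from h import *;caps()"
```

```text
position: [545.1, 96.0, 140.6]
force: [-2.9, 7.8, 5.0]
grasp_force: 50.2
10.2 [545.1  96.  140.6] [-2.9  7.8  5. ] 0.246 hi 177 lo 84
position: [554.0, 95.2, 140.6]
force: [-1.8, 6.7, 5.9]
grasp_force: 50.2
10.6 [554.   95.2 140.6] [-1.8  6.7  5.9] 0.248 hi 173 lo 83
```

```bash

python3 -m crank '[[[-1,-3,0,0,0],[-1,-2,0,0,0],[-1,-2,0,0,0]]]' |grep -E "posi|orce"
python3 -m crank '[[[-1,-2,0,0,0],[-1,-2,0,0,0]]]' |grep -E "posi|orce"
python3 -c "from h import *;caps()"
```

```text
position: [561.0, 94.6, 140.6]
force: [-2.5, 6.5, 6.1]
grasp_force: 50.2
position: [565.0, 94.3, 140.6]
force: [-2.2, 7.2, 6.1]
grasp_force: 50.3
11.2 [565.   94.3 140.6] [-2.2  7.2  6.1] 0.25 hi 175 lo 84
```

```bash

python3 -m crank '[[[-1,-2,0,0,0],[-1,-2,0,0,0]]]' |grep -E "posi|orce"
python3 -m crank '[[[-1,-2,0,0,0],[-1,-2,0,0,0]]]' |grep -E "posi|orce"
python3 -c "from h import *;caps()"
```

```text
position: [568.9, 94.0, 140.6]
force: [-1.9, 6.3, 6.1]
grasp_force: 50.3
position: [572.9, 93.6, 140.6]
force: [-2.2, 5.7, 6.1]
grasp_force: 50.3
11.7 [572.9  93.6 140.6] [-2.2  5.7  6.1] 0.247 hi 185 lo 85
```

```bash

python3 -m crank '[[[-1,-2,0,0,0],[-1,-2,0,0,0]]]' |grep -E "posi|orce"
python3 -m crank '[[[-1,-2,0,0,0],[-1,-2,0,0,0]]]' |grep -E "posi|orce"
python3 -m crank '[[[-1,-2,0,0,0],[-1,-1,0,0,0]]]' |grep -E "posi|orce"
python3 -c "from h import *;caps()"
```

```text
position: [576.9, 93.3, 140.6]
force: [-3.0, 6.3, 6.4]
grasp_force: 50.3
position: [580.9, 93.0, 140.6]
force: [-1.4, 5.6, 6.4]
grasp_force: 50.3
position: [583.9, 92.7, 140.6]
force: [-1.4, 4.4, 7.7]
grasp_force: 50.2
12.4 [583.9  92.7 140.6] [-1.4  4.4  7.7] 0.252 hi 205 lo 83
```

```bash

python3 -m crank '[[[-1,-1,0,0,0],[-1,0,0,0,0]]]' |grep -E "posi|orce"
python3 -m crank '[[[-1,-0.5,0,0,0],[-1,0,0,0,0]]]' |grep -E "posi|orce"
```

```text
position: [584.9, 92.6, 140.6]
force: [-1.5, 5.0, 6.9]
grasp_force: 50.2
position: [585.0, 92.6, 140.6]
force: [-3.6, 5.6, 7.7]
grasp_force: 50.6
```

The gate has met its home stop at the same position it started from. I'm releasing.

```bash

python3 -m crank '[[[0,0,0,0,0],[0.5,0,0,0,0],[1,0,0,0,0],[1,0,0,0,0],[1,0,0,0,0],[1,0,0,0,0],[1,0,0,0,0]]]'
python3 -m crank '[[[1,5,0,0,0],[1,10,0,0,0],[1,10,0,-10,0],[1,10,0,-30,0],[1,10,0,-40,0],[1,0,0,-40,0],[1,0,0,-40,0],[1,0,0,-30,0],[1,0,0,0,0]]]'
python3 - <<'E'
from h import *
caps('end')
t=ctrl.camera('top')['frame']
s=cv2.imread('pics/ends.png');w=cv2.imread('pics/endw.png')
p=np.zeros((600,800,3),np.uint8)
p[:400,:400]=cv2.resize(s[130:230,320:420],(400,400),interpolation=cv2.INTER_CUBIC)
p[:400,400:]=cv2.resize(w[130:330,220:420],(400,400))
p[400:,:]=cv2.resize(s[80:400,200:520],(200,200)).repeat(1,0)[:, :1]*0
p[400:,:320]=cv2.resize(s,(320,200)); p[400:,320:640]=cv2.resize(t,(320,200))
cv2.imwrite('pics/endc.png',p)
E
```

```text
time: 13.6
position: [585.5, 92.1, 140.3]
eef_rot: [-0.0, 0.04, 0.999, 0.0]
force: [0.1, -0.2, -0.4]
opening: 1.003
grasp_force: 0.0
time: 14.5
position: [541.4, 96.0, 335.3]
eef_rot: [0.003, 0.04, 0.999, 0.001]
force: [1.1, -0.0, -0.6]
opening: 1.004
grasp_force: 0.0
14.5 [541.4  96.  335.3] [ 1.1 -0.  -0.6] 1.004 hi 203 lo 84
```

View pics/endc.png

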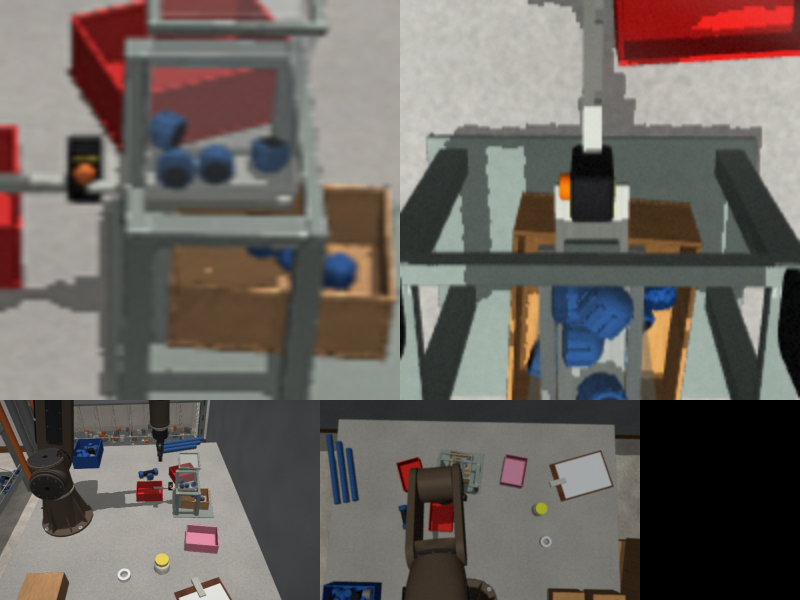

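The final picture shows the pin sprung out at (565,187) in the wrist crop, with the handle home. Four caps are visible in the bin, at (167,130), (176,168), (216,163) and (270,155). The box and the things beside the dispenser are where they were, and the robot is clear.

```bash
python3 -c "
from plant import ctrl
print(ctrl.job_done())"
```

```text
the job is handed in; nothing more can be done
None
```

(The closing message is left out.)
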